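# Refit a dry-goods hopper and hold its shutter open for inspection

### The job

The dry-goods dispenser has been washed: set the hopper with the orange lid into the dispenser's collar, lugs through the notches, and turn it clockwise (from above) until it stops and is locked. Let go of the hopper, then pull the spring-closed shutter out by its black handle until the red line on it has just come fully out of the head, and finish holding it there, without letting go, so that the open chute can be inspected. Leave everything else on the table where it stands, also the tub under the chute and the hopper with the blue lid.

Things in the scene. Friction and masses are not known exactly. Their poses are not given: they have to be found in the camera images.
- hopper_orange: Washed hopper to be fitted: orange lid, clear body 104 mm in diameter, 154 mm tall, 0.28 to 0.46 kg, loose, upright on the table. Origin: centre of its underside, z up; the same after a half turn about z. At the foot a white spigot, 68 mm diameter, 20 mm long, lowest 6 mm tapered to 60 mm; above it a 100 mm flange, underside 20 mm above the origin.
- hopper_bar (a point): Top centre of the orange bar grip on the orange hopper's lid, on its axis, 154 mm above its origin. The upright bar lies along the hopper's x axis: 66 mm long, 18 mm wide, 32 mm high above the lid (lid 110 mm diameter, fixed to the hopper).
- hopper_lug (a point): One of the orange hopper's two bayonet lugs, at the foot of the spigot on its +x side (the other on -x, right under the ends of the bar): 12 mm wide, reaching out to 42 mm from the axis, 2 to 8 mm above the origin.
- hopper_blue: The same kind of hopper with a blue lid and grip; it is not used and stays where it is. It and the orange one stand left and right of the dispenser, either way round.
- dispenser: Dispenser, fixed. Origin: under its foot on the axis of collar and chute; z up; its front, with the shutter handle, is -x (roughly towards the robot). Foot plate 170 x 156 x 8 mm; two aluminium cheeks (outer faces y = +-73 mm) carry a grey head 130 x 130 mm (x, y = -65 to 65), 100 to 145 mm above the table, spout below, spring housing behind to x = 108.
- collar (a point): Centre of the top of the dispenser's round grey bayonet collar, 167 mm above the table: outer diameter 112, hole 73 mm, ledge 10 mm thick above a track for the lugs. The hopper is fully down when its flange rests on the collar (hopper origin 147 mm above the table). Axes: the dispenser's.
- notch (a point): One of the collar's two lug notches (36 degrees wide, 39 mm from the axis, orange stripe beside it): centred +48 degrees, counter-clockwise from above, from the dispenser's +x; the other is across from it. So the hopper enters with its x axis (bar) turned +48 degrees from the dispenser's x axis, or a half turn more.
- lock_mark (a point): Black stripe on the head at the dispenser's -x side (another on +x). From the notches the hopper is turned 48 degrees clockwise seen from above: locked when its bar lies along the dispenser's x axis, pointing at the black stripes. End stops lie 3 degrees beyond, and 13 degrees counter-clockwise of the entry. Weight and friction keep it there.
- shutter (a joint): How far the shutter is drawn out, m: 0 shut, 0.075 end stop, 0.050 when the red line (5 mm wide, across the top of the steel plate, inside the head when shut) has just come fully out of the head's front face and the plate's hole is in line with the chute. Slides level along the dispenser's -x. A spring pulls it shut: 4 N when shut, 9.5 N at 0.050.
- shutter_grip (a point): Middle of the shutter's black D-handle bar: round, 12 mm thick, along the dispenser's y, 68 mm free between its arms, 118 mm above the table; when shut 120 mm in front of the dispenser's axis (55 mm before the head's face). Moves with the shutter. Free space above and below; 33 mm free between bar and plate. Axes: the dispenser's.
- tub: White plastic tub, 84 mm diameter, 58 mm high, on the dispenser's foot under the spout. Leave it. Origin: centre of its underside.
- cup: Clear plastic cup, 88 mm diameter, 100 mm high; leave it. Origin: centre of its underside.
- jug: White bottle with blue cap, 90 mm diameter, 190 mm high; leave it. Origin: centre of its underside.
- bowl: Steel bowl, 170 mm diameter, 65 mm high; leave it. Origin: centre of its underside.
- carrot: Carrot, 150 mm long, on the chopping board at the robot's right; leave it. Origin: under its middle.
- knife: Paring knife, 200 mm long, on the chopping board; leave it. Origin: under its middle.
Mind the look-alikes: they are no part of the job. What is shaped like the hopper_orange but turquoise or yellow is not meant.

How it is judged:
By the outcome, as a careful person would: the job done as asked, in the order asked, and still so for the second after the job is handed in, while the arm keeps its last pose, push and grip.
It also fails if it takes over 61 s, if anything falls off the work surface, if the arm or the gripper's body presses on something with over 40 N, if the wrist force passes 120 N, or if a joint passes its speed limit or range.

### The arm

A 6-joint arm with a two-finger parallel gripper is mounted at the origin on the work surface. World frame = base frame: x ahead of the robot, y to its left, z up, the work surface at z = 0. Lengths are in m, angles in rad, forces in N, time in s.
With the tool pointing down it reaches from about 0.35 to 0.975 m from the base axis. Payload 4.9 kg.
Tool frame: the origin (TCP) lies midway between the tips of the shut fingers; the grasp point (between the pads) lies 19 mm behind it; z points along the fingers, y is the line along which they close (so a half turn about z gives the same grasp; the last joint's range is limited). The gripper opens to 85 mm and grips with 20 to 120 N. Pads are 22 mm wide; open, the fingers measure 114 mm over their backs; the gripper's body (76 mm by 85 mm) begins 54 mm behind the grasp point. The pads swing forward as they close: fully open they stand 13 mm farther back than shut.
Start: joints at [-1.23, 0.053, 1.613, -0, 1.476, -0.119], TCP at [0.277, -0.56, 0.231] pointing down, gripper open.
Joint ranges: [-3.01, 3.01], [-1.01, 2.22], [0.06, 2.58], [-1.02, 4.17], [0.09, 2.62], [-3.14, 3.14]. Speed limits (rad/s): [2.57, 2.57, 3.14, 3.14, 3.14, 3.14].

### API

Orientations are given as a rotation vector (axis times angle).
In Python, from rig import robot, claw, kinematics, imaging, sensors gives the robot as it stands. The module is installed in compiled form; this text tells all that it offers. Calls block until the motion is done:
- robot.goto(position, orientation): joint-space move of the TCP to a pose.
- robot.movel(position, attitude=None, velocity=0.15): straight line of the TCP; attitude=None keeps the orientation; velocity is the mean speed in m/s.
- robot.move_j(angles): joint-space move.
- claw.let_go() and claw.clamp(grip_force=None): open the fingers fully, or close them until they stop; grip_force is the grip in N (None keeps the last).
- robot.hold(seconds).
- kinematics.solve_ik(position, orientation): joint angles nearest the present ones, or None.
- imaging.read_camera(name): name is "scene" or "top" or "wrist"; returns (picture, depth): 480x640x3 uint8, blue, green, red; 480x640 float32, m along the optical axis (not along the pixel's ray), 0 where there is no reading.
- imaging.calibration(name): a dict with "camera_matrix" (3x3 intrinsics, pixels), "pose" (4x4, takes a point from camera to world coordinates). Camera axes: x right, y up, looking along -z (the intrinsics and any distortion apply to the point x, -y, -z); pixel columns grow to the right and rows downward; lengths in m; the calibration is good to about 2 mm. A picture is of the moment at which its call begins: read the wrist's pose just before it. calibration takes no time and is no camera call; for the wrist camera it gives the pose at the moment of the call.
A pose or a line that the arm cannot do raises robot.PlanningError and nothing moves.
- robot.finish_job(): hands the job in; it is judged then, once.
Readings, each from a call of its own:
- sensors.read_time(): time.
- sensors.read_joint_positions(): joint angles.
- sensors.read_dq(): joint speeds.
- sensors.read_joint_efforts(): joint torques, N m.
- sensors.read_ee_pos(): TCP position.
- sensors.read_ee_rot(): TCP orientation.
- sensors.read_wrist_force(): force on the tool from outside, world axes, zero at the start.
- sensors.read_ft_torque(): the same for the moment, N m.
- sensors.read_opening(): finger opening in m.
- sensors.read_finger_force(): force on a finger pad.
Only numpy, scipy, OpenCV 4.12 (cv2) and the standard library are available. Lean on these libraries where they do the work, as an engineer would, in place of code of your own. Each camera call takes 0.05 s, during which the arm holds its last target. There are 200 camera calls.

## Working session

There is one attempt and no reset: what is moved stays moved. The work goes in short steps, each a Python script; the robot and the scene stay as the last script left them, time stands still between calls to the robot, and variables do not carry over. Pictures are saved under pics/ and viewed, at most 10 in all, crops included, and the job is handed in when it is done.

```bash
mkdir -p pics
python3 - <<'E'
from rig import robot, claw, kinematics, imaging, sensors
import cv2, numpy as np
np.set_printoptions(precision=4,suppress=True)
for n in("scene","top"):
    p,d=imaging.read_camera(n); c=imaging.calibration(n)
    cv2.imwrite(f"pics/{n}0.png",p); np.savez(f"{n}0.npz",p=p,d=d,K=c["camera_matrix"],T=c["pose"]); print(n,c)
print(sensors.read_time(),sensors.read_ee_rot(),sensors.read_ee_pos(),sensors.read_wrist_force())
E
```

```text
scene {'camera_matrix': array([[617.3   ,   0.    , 320.939 ],
       [  0.    , 617.3   , 228.7839],
       [  0.    ,   0.    ,   1.    ]]), 'pose': array([[-0.5992, -0.456 ,  0.6581,  1.5091],
       [ 0.8006, -0.3483,  0.4876,  0.6478],
       [ 0.0068,  0.819 ,  0.5737,  0.9779],
       [ 0.    ,  0.    ,  0.    ,  1.    ]])}
top {'camera_matrix': array([[538.1943,   0.    , 322.0605],
       [  0.    , 538.1943, 241.7213],
       [  0.    ,   0.    ,   1.    ]]), 'pose': array([[-0.0245,  0.9931, -0.1147,  0.3569],
       [-0.9997, -0.0248, -0.001 , -0.0789],
       [-0.0038,  0.1147,  0.9934,  1.5198],
       [ 0.    ,  0.    ,  0.    ,  1.    ]])}
0.1 [-3.0572 -0.7155  0.0003] [ 0.2772 -0.5596  0.2302] [-0.9906 -0.0955  0.3423]
```

View pics/scene0.png

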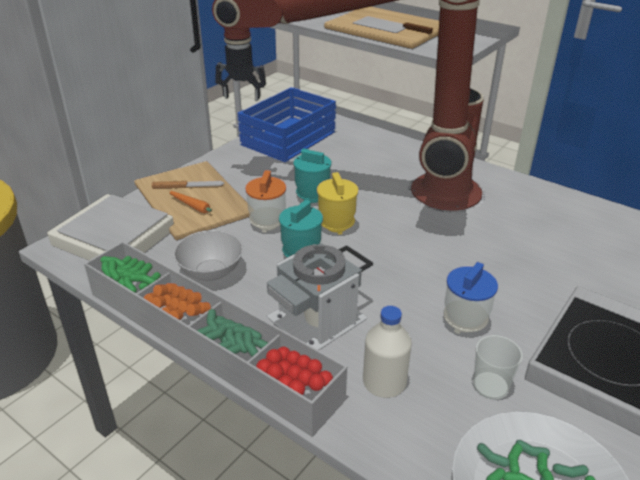

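View pics/top0.png

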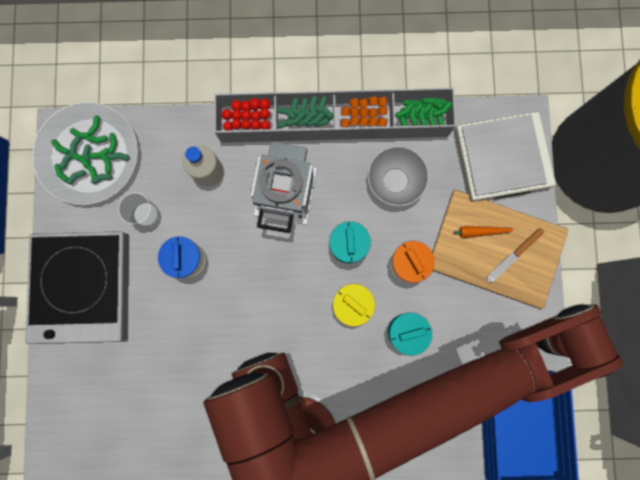

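The scene picture shows the dispenser with an empty collar at about (320,265) and its black handle at (357,260). The orange hopper is at (266,200) and the blue one at (470,295).

In the top view the orange lid is at (414,262) with turquoise and yellow look-alikes near it. The collar is at (283,182), the handle at (275,222), and the spring housing at (287,152).

```bash
cat > h.py <<'E'
import numpy as np, cv2
from scipy.spatial.transform import Rotation as R
from scipy.optimize import least_squares
np.set_printoptions(precision=4,suppress=True)
def cloud(d,K,T):
    v,u=np.mgrid[0:480,0:640]
    P=np.stack([(u-K[0,2])/K[0,0]*d,-(v-K[1,2])/K[1,1]*d,-d],-1)
    return P@T[:3,:3].T+T[:3,3]
def ray(u,v,K,T):
    r=T[:3,:3]@np.array([(u-K[0,2])/K[0,0],-(v-K[1,2])/K[1,1],-1]); return T[:3,3],r/np.linalg.norm(r)
def onplane(u,v,K,T,z):
    o,r=ray(u,v,K,T); return o+r*(z-o[2])/r[2]
def cross(a,b):
    (o,r),(p,s)=a,b; t=np.linalg.lstsq(np.stack([r,-s],1),p-o,rcond=None)[0]
    x,y=o+t[0]*r,p+t[1]*s; return (x+y)/2,np.linalg.norm(x-y)
def circ(P,r=None):
    f=lambda q:np.hypot(P[:,0]-q[0],P[:,1]-q[1])-(q[2] if r is None else r)
    return least_squares(f,[*P[:,:2].mean(0),.05],loss='soft_l1',f_scale=.002).x
def orange(p):
    h=cv2.cvtColor(p,cv2.COLOR_BGR2HSV); return cv2.inRange(h,(5,150,90),(14,255,255))>0
E
python3 - <<'E'
from h import *
for n in("top","scene"):
    f=np.load(n+"0.npz"); P=cloud(f["d"],f["K"],f["T"]); m=orange(f["p"])&(f["d"]>0)
    k,l,s,c=cv2.connectedComponentsWithStats(m.astype(np.uint8))
    for i in range(1,k):
        if s[i,4]>60: q=P[l==i]; print(n,c[i],s[i,4],np.median(q,0),np.percentile(q[:,2],[5,50,95]))
    xy=P[...,:2]
    c0=np.array([.475,-.005]) 
    if n=="top": c0=P[182,283][:2]; print("px collar",P[182,283],P[182,262],P[222,275])
    near=np.hypot(*(np.moveaxis(xy,-1,0)-np.array([.52,.0])[:,None,None]))<.15
    for a,b in((.16,.175),(.138,.15),(.11,.126)):
        q=P[near&(P[...,2]>a)&(P[...,2]<b)]; print(n,a,len(q),np.median(q,0),q.min(0),q.max(0))
E
```

```text
top [364.9859 111.5779] 995 [ 0.882  -0.2049  0.0819] [0.069  0.0819 0.094 ]
top [482.4286 230.6022] 455 [ 0.5469 -0.5159  0.0472] [0.0355 0.0472 0.0555]
top [528.6237 241.6989] 186 [ 0.5132 -0.6497  0.0389] [0.033  0.0389 0.0434]
top [413.1768 261.3713] 1352 [ 0.4603 -0.3108  0.1236] [0.1179 0.1236 0.1553]
top [549.0758 332.3636] 66 [ 0.2966 -0.4726  0.5583] [0.5549 0.5583 0.5605]
top [448.6049 412.1591] 2878 [ 0.1818 -0.2787  0.6218] [0.579  0.6218 0.6608]
top [542.5211 377.8028] 71 [ 0.2191 -0.456   0.5604] [0.5562 0.5604 0.5654]
top [259.7972 417.2225] 355 [0.1959 0.0181 0.716 ] [0.7118 0.716  0.7195]
top [229.6623 428.8865] 379 [0.1813 0.0619 0.7172] [0.713  0.7172 0.7207]
top [331.8743 466.148 ] 939 [ 0.1156 -0.0872  0.6852] [0.6725 0.6852 0.6994]
top [276.205  466.3292] 161 [ 0.1254 -0.0039  0.7136] [0.7101 0.7136 0.717 ]
top [245.7391 472.6522] 69 [0.1189 0.0394 0.7141] [0.7112 0.7141 0.7172]
px collar [0.6803 0.0221 0.1214] [0.6713 0.0728 0.1659] [0.5917 0.0552 0.0045]
top 0.16 317 [0.638  0.0244 0.1674] [ 0.5088 -0.1489  0.16  ] [0.6684 0.0731 0.1747]
top 0.138 577 [0.6278 0.0022 0.1454] [ 0.4877 -0.1446  0.138 ] [0.6687 0.0997 0.15  ]
top 0.11 973 [ 0.5552 -0.0402  0.122 ] [ 0.4662 -0.1442  0.1116] [0.6691 0.0981 0.126 ]
scene [265.4047 187.2547] 687 [ 0.4767 -0.3022  0.1255] [0.1213 0.1255 0.1567]
scene [191.13   201.4982] 277 [ 0.5567 -0.5043  0.0483] [0.0369 0.0483 0.0566]
scene [177.1282 299.919 ] 1271 [ 0.8894 -0.199   0.0839] [0.0717 0.0839 0.0947]
scene 0.16 352 [0.6403 0.0184 0.1686] [ 0.505  -0.1487  0.1602] [0.6693 0.0728 0.1745]
scene 0.138 421 [0.6382 0.0127 0.1466] [ 0.485  -0.1471  0.1381] [0.6698 0.1013 0.15  ]
scene 0.11 687 [ 0.5545 -0.1037  0.1234] [ 0.4648 -0.1465  0.11  ] [0.6694 0.1011 0.126 ]
```

Run:
```python
from h import *
for n in("top","scene"):
    f=np.load(n+"0.npz"); P=cloud(f["d"],f["K"],f["T"]); x,y,z=np.moveaxis(P,-1,0)
    q=P[orange(f["p"])&(np.hypot(x-.465,y+.308)<.08)]
    c=circ(q[(q[:,2]<.13)]) ; b=q[q[:,2]>.147]; b=b[np.hypot(*(b[:,:2]-b[:,:2].mean(0)).T)<.045]
    w,V=np.linalg.eigh(np.cov(b[:,:2].T)); a=np.degrees(np.arctan2(*V[::-1,1]))
    print(n,"lid c",c,"bar",b.mean(0),np.median(b[:,2]),len(b),"minarea",cv2.minAreaRect(b[:,:2].astype(np.float32)*1000),"ang",a%180)
    N=np.hypot(x-.68,y-.022)<.13
    q=P[N&(abs(z-.167)<.005)]; 
    for _ in range(3):
        c=circ(q,); r=np.hypot(*(q[:,:2]-c[:2]).T); q=q[(r<.062)&(r>.03)]
    h=cv2.minAreaRect(q[:,:2].astype(np.float32)*1000)
    print("collar",len(q),q[:,:2].mean(0),np.median(q[:,2]),(q[:,:2].min(0)+q[:,:2].max(0))/2,np.ptp(q[:,:2],0))
    q=P[N&(abs(z-.145)<.005)]; print("head",len(q),cv2.minAreaRect(q[:,:2].astype(np.float32)*1000))
    q=P[(np.hypot(x-.56,y-.04)<.06)&(abs(z-.120)<.012)]; print("handle",len(q),q.mean(0) if len(q) else 0,cv2.minAreaRect(q[:,:2].astype(np.float32)*1000))
```

```text
top lid c [ 0.4619 -0.3148  0.041 ] bar [ 0.4619 -0.3137  0.1543] 0.15434424163407123 187 minarea ((462.0630798339844, -313.7864685058594), (65.21109771728516, 18.268596649169922), 29.23021697998047) ang 28.100477379989854
collar 717 [0.6757 0.0243] 0.1672138889682535 [0.6756 0.0251] [0.1116 0.1106]
head 1413 ((694.80126953125, 21.157119750976562), (146.78515625, 169.4118194580078), 78.90463256835938)
handle 465 [0.5823 0.0409 0.1231] ((582.7472534179688, 43.82030487060547), (91.57747650146484, 62.31816101074219), 78.33491516113281)
scene lid c [ 0.4677 -0.3106  0.0394] bar [ 0.4706 -0.3079  0.155 ] 0.15564594835641432 101 minarea ((465.5423278808594, -311.7734375), (67.36680603027344, 17.66517448425293), 26.837366104125977) ang 25.07065151414909
collar 879 [0.6798 0.0269] 0.16867172601466762 [0.6772 0.0238] [0.1149 0.1155]
head 1369 ((695.0426025390625, 20.601119995117188), (151.20191955566406, 174.14984130859375), 77.605224609375)
handle 245 [0.5674 0.0528 0.1241] ((571.6633911132812, 45.95771026611328), (93.37385559082031, 38.618465423583984), 76.05757904052734)
```

```bash
cat >> h.py <<'E'
def down(deg):
    t=np.radians(deg); c,s=np.cos(t),np.sin(t)
    return R.from_matrix(np.array([[c,s,0],[s,-c,0],[0,0,-1]])).as_rotvec()
def pull_rot(yaw,tilt,flip=0):
    # z tilted 'tilt' deg from down towards dispenser +x; y in the vertical plane
    Q=R.from_euler('z',yaw,degrees=True).as_matrix(); t=np.radians(tilt)
    z=Q@[np.sin(t),0,-np.cos(t)]; x=Q@[0,1.,0]*(-1 if flip else 1); return R.from_matrix(np.stack([x,np.cross(z,x),z],1)).as_rotvec()
E
python3 - <<'E'
from h import *
from rig import *
ik=lambda p,o:kinematics.solve_ik(p,o)
Y=-11.5
for f in(0,180):
    for n,p,a in(("hop",[.463,-.313,.126],28),("hopup",[.463,-.313,.34],28),("col",[.676,.024,.42],Y+48),("in",[.676,.024,.273],Y+48),("lock",[.676,.024,.273],Y-4)):
        print(f,n,ik(p,down(a+f)))
for f in(0,1):
    for t in(0,30,45,60): 
        z=R.from_rotvec(pull_rot(Y,t)).as_matrix()[:,2]
        print(f,t,ik(np.array([.558,.048,.118])+.019*z,pull_rot(Y,t,f)),ik(np.array([.509,.058,.118])+.019*z,pull_rot(Y,t,f)))
s=sensors.read_time(); robot.goto([.43,-.29,.34],down(28 if 1 else 0)); 
c=imaging.calibration("wrist"); p,d=imaging.read_camera("wrist"); cv2.imwrite("pics/w1.png",p); np.savez("w1.npz",p=p,d=d,K=c["camera_matrix"],T=c["pose"])
print(sensors.read_time()-s,sensors.read_ee_pos(),c["pose"],sensors.read_joint_positions())
E
```

```text
0 hop [-0.7276 -0.0154  1.8632 -0.      1.2938  0.3545]
0 hopup [-0.7276 -0.1462  1.6268 -0.      1.661   0.3545]
0 col [-0.0744  0.1322  1.22    0.      1.7894  0.8593]
0 in [-0.0744  0.1514  1.4379  0.      1.5522  0.8593]
0 lock [-0.0744  0.1514  1.4379  0.      1.5522  1.7669]
180 hop [-0.7276 -0.0154  1.8632 -0.      1.2938 -2.7871]
180 hopup [-0.7276 -0.1462  1.6268 -0.      1.661  -2.7871]
180 col [-0.0744  0.1322  1.22   -0.      1.7894 -2.2823]
180 in [-0.0744  0.1514  1.4379 -0.      1.5522 -2.2823]
180 lock [-0.0744  0.1514  1.4379  0.      1.5522 -1.3747]
0 0 [-0.0471  0.0186  1.878  -0.      1.2451  0.1536] [-0.0319 -0.0971  1.99   -0.      1.2486  0.1688]
0 30 [-0.0005 -0.2485  2.1855 -0.1557  0.6958  0.2939] [ 0.0255 -0.3905  2.2923 -0.1682  0.7344  0.3221]
0 45 [ 0.0278 -0.3235  2.322  -0.421   0.4027  0.5538] [ 0.062  -0.4835  2.4309 -0.4244  0.4622  0.5722]
0 60 None None
1 0 [-0.0471  0.0186  1.878  -0.      1.2451 -2.9879] [-0.0319 -0.0971  1.99   -0.      1.2486 -2.9728]
1 30 [-0.0005 -0.2485  2.1855 -0.1557  0.6958 -2.8477] [ 0.0255 -0.3905  2.2923 -0.1682  0.7344 -2.8195]
1 45 [ 0.0278 -0.3235  2.322  -0.421   0.4027 -2.5878] [ 0.062  -0.4835  2.4309 -0.4244  0.4622 -2.5694]
1 60 None None
1.2916999999999998 [ 0.4295 -0.2908  0.339 ] [[ 0.4684  0.8511  0.2373  0.4892]
 [-0.8835  0.4512  0.1255 -0.2599]
 [-0.0003 -0.2685  0.9633  0.4814]
 [ 0.      0.      0.      1.    ]] [-0.7386 -0.2432  1.7124 -0.0003  1.6739  0.345 ]
```

View pics/w1.png

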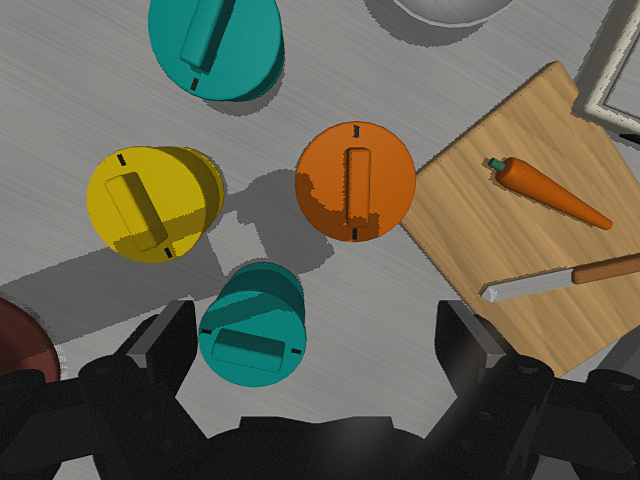

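The wrist view shows the orange lid at about (355,181), its bar nearly upright in the picture from (358,150) to (356,228), and clear space for the fingers on both sides.

```bash
cat >> h.py <<'E'
def bar(f):
    P=cloud(f["d"],f["K"],f["T"]); x,y,z=np.moveaxis(P,-1,0)
    m=orange(f["p"])&(np.hypot(x-.465,y+.312)<.07)
    b=P[m&(z>.148)&(z<.165)]; r=cv2.minAreaRect(b[:,:2].astype(np.float32)*1000)
    l=P[m&(z<.13)&(z>.115)]; lr=cv2.minEnclosingCircle(l[:,:2].astype(np.float32)*1000)
    w,V=np.linalg.eigh(np.cov(b[:,:2].T)); return r,np.median(b[:,2]),len(b),np.degrees(np.arctan2(*V[::-1,1]))%180,b[:,:2].mean(0),lr
def snap(name):
    from rig import imaging
    c=imaging.calibration("wrist"); p,d=imaging.read_camera("wrist"); cv2.imwrite(f"pics/{name}.png",p)
    f=dict(p=p,d=d,K=c["camera_matrix"],T=c["pose"]); np.savez(name+".npz",**f); return f
E
python3 - <<'E'
from h import *
from rig import *
print(bar(np.load("w1.npz")))
robot.goto([.445,-.325,.27],down(28)); f=snap("w2"); print(bar(f),sensors.read_time())
E
```

```text
(((461.59881591796875, -314.62005615234375), (65.45768737792969, 17.631187438964844), 27.838510513305664), np.float64(0.15342079814948925), 1602, np.float64(28.160214592575073), array([ 0.4624, -0.314 ]), ((461.4597473144531, -314.75909423828125), 54.50651550292969))
(((461.1461181640625, -314.3345642089844), (65.6881332397461, 17.420745849609375), 28.280248641967773), np.float64(0.153428103807086), 2577, np.float64(28.249305910496815), array([ 0.4626, -0.314 ]), ((461.43499755859375, -314.8985290527344), 54.47816848754883)) 1.8583
```

```bash
cat >> h.py <<'E'
def disp(f):
    P=cloud(f["d"],f["K"],f["T"]); x,y,z=np.moveaxis(P,-1,0); N=np.hypot(x-.676,y-.024)<.062
    q=P[N&(abs(z-.167)<.004)]; r=cv2.minEnclosingCircle(q[:,:2].astype(np.float32)*1000)
    print("collar",len(q),np.median(q[:,2]),r,cv2.minAreaRect(q[:,:2].astype(np.float32)*1000))
    q=P[(np.hypot(x-.676,y-.024)<.13)&(abs(z-.145)<.004)]; print("head",cv2.minAreaRect(q[:,:2].astype(np.float32)*1000))
    dark=(f["p"].max(2)<60)
    q=P[dark&(np.hypot(x-.556,y-.048)<.06)&(z>.105)&(z<.13)]
    if len(q)>50: print("handle",len(q),np.percentile(q[:,2],95),cv2.minAreaRect(q[:,:2].astype(np.float32)*1000))
E
python3 - <<'E'
from h import *
from rig import *
robot.goto([.57,.045,.36],down(-11.5)); disp(snap("w3")); print(sensors.read_time(),sensors.read_ee_pos())
robot.goto([.52,.045,.33],down(-11.5)); disp(snap("w4")); print(sensors.read_time())
E
```

```text
collar 8738 0.16646625992124456 ((675.1122436523438, 24.595748901367188), 56.39616775512695) ((673.486572265625, 25.052631378173828), (111.77265167236328, 107.87007904052734), 78.1223373413086)
head ((672.0845947265625, 25.253921508789062), (146.3773193359375, 122.78057861328125), 78.43114471435547)
handle 2264 0.12429826838722932 ((578.3690795898438, 44.41670227050781), (91.24794006347656, 54.88799285888672), 78.4564208984375)
3.3917 [0.5699 0.0442 0.3601]
collar 5167 0.1664668891061516 ((668.141357421875, 25.936233520507812), 55.55519104003906) ((644.4759521484375, 30.74197769165039), (111.10704803466797, 49.956966400146484), 78.52100372314453)
head ((642.993408203125, 31.309127807617188), (146.48846435546875, 64.72661590576172), 78.4552001953125)
handle 2846 0.12441066652372966 ((581.9926147460938, 43.34188461303711), (90.73616790771484, 60.1880989074707), 78.416259765625)
3.7833
```

View pics/w3.png

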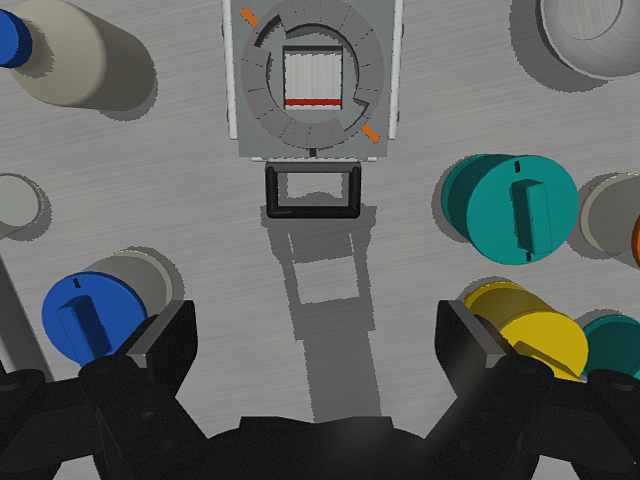

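The wrist picture shows the collar around (313,72), its notches at upper left and lower right beside the orange stripes, and the black handle at (313,190). The dispenser's yaw comes out as -11.55°. I'll grasp the hopper next.

Run:
```python
from h import *
from rig import *
o=down(28.15); x,y=.4614,-.3146
robot.goto([x,y,.23],o); robot.movel([x,y,.127],o,.12)
print(sensors.read_wrist_force())
claw.clamp(80); print("open",sensors.read_opening(),sensors.read_finger_force(),sensors.read_ee_pos(),sensors.read_wrist_force())
robot.movel([x,y,.16],None,.1); print(sensors.read_opening(),sensors.read_wrist_force())
robot.movel([x,y,.40],None,.25)
robot.goto([.6753,.0247,.40],down(-11.55+48)); robot.hold(.3)
print(sensors.read_time(),sensors.read_ee_pos(),sensors.read_wrist_force(),sensors.read_opening())
p,d=imaging.read_camera("scene"); cv2.imwrite("pics/s2.png",cv2.resize(p[120:380,180:480],None,fx=2,fy=2));
```

```text
[-0.2112 -0.1233  0.7117]
open 0.016514389643542866 78.69619488716125 [ 0.4615 -0.3146  0.1273] [-0.8125  0.4925  2.7058]
0.016639021816368033 [ 0.0421 -0.498  -3.781 ]
10.2083 [0.6752 0.0238 0.4002] [ 0.0342 -1.0294 -4.2892] 0.016506011258513403
```

View pics/s2.png

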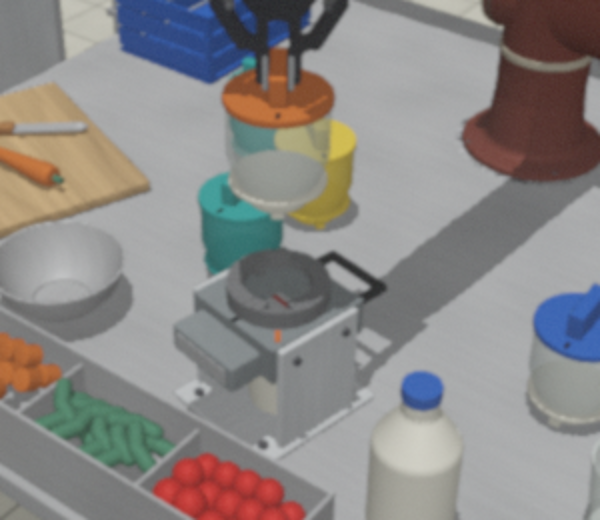

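The picture shows the hopper held upright over the open collar at (278,300), with the bar square in the fingers. I'll lower it in force-checked steps.

Run:
```python
from h import *
from rig import *
o=down(-11.55+48)
robot.movel([.6753,.0247,.305],o,.12); 
print([sensors.read_ee_pos() for _ in range(2)],sensors.read_wrist_force(),R.from_rotvec(sensors.read_ee_rot()).as_matrix()[:,0])
f0=sensors.read_wrist_force()
for z in np.arange(.301,.2735,-.003):
    robot.movel([.6753,.0247,z],None,.04); f=sensors.read_wrist_force(); print(round(z,4),sensors.read_ee_pos(),f-f0,sensors.read_ft_torque())
    if np.linalg.norm(f-f0)>15: break
print(sensors.read_time())
```

```text
[array([0.6758, 0.0247, 0.3064]), array([0.6758, 0.0247, 0.3064])] [ 0.9605  0.3521 -2.1436] [0.8043 0.5942 0.0016]
0.301 [0.6754 0.0247 0.3014] [-0.8759 -0.9329 -2.1396] [ 0.0308  0.0361 -0.0142]
0.298 [0.6752 0.0247 0.2976] [-0.3519 -0.1552 -2.0581] [ 0.0086 -0.0283 -0.0196]
0.295 [0.6751 0.0247 0.2946] [-0.9896 -0.5789 -2.3919] [-0.0095  0.0408  0.0071]
0.292 [0.6751 0.0247 0.2915] [-0.3377 -0.137  -0.9321] [-0.0692  0.015  -0.0699]
0.289 [0.6751 0.0247 0.2886] [-0.7107  0.0177 -1.6368] [0.0074 0.0082 0.0176]
0.286 [0.6751 0.0247 0.2856] [-1.3847 -0.8199 -0.9489] [-0.0417  0.03   -0.0071]
0.283 [0.6751 0.0247 0.2826] [-0.416  -0.1998 -2.2988] [ 0.0089 -0.0276  0.0106]
0.28 [0.6751 0.0247 0.2796] [ 0.0465  0.6776 -1.7715] [-0.0088 -0.001  -0.0203]
0.277 [0.6751 0.0247 0.2766] [-0.0994 -0.4207 -1.1811] [0.0647 0.0386 0.0399]
0.274 [0.6756 0.0249 0.2744] [-0.3987  0.647  -0.3821] [ 0.1258 -0.1472  0.0254]
13.7
```

Run:
```python
from h import *
from rig import *
for z in (.2735,):
    robot.movel([.6753,.0247,z],None,.04); print(sensors.read_ee_pos(),sensors.read_wrist_force())
t0=0
for a in [8,16,24,32,40,44,46,47,48,49,50,51]:
    robot.goto([.6753,.0247,.2738],down(-11.55+48-a)); t=sensors.read_ft_torque(); x=R.from_rotvec(sensors.read_ee_rot()).as_matrix()[:,0]
    print(a,sensors.read_wrist_force(),t,sensors.read_ee_pos(),np.degrees(np.arctan2(x[1],x[0]))+11.55,sensors.read_opening())
    if abs(t[2])>1.2: break
print(sensors.read_time())
```

```text
[0.6756 0.0249 0.2744] [-0.5644  0.9053  1.0157]
8 [ 0.7756 -0.927  -0.2274] [-0.1828 -0.0167 -0.0703] [0.6755 0.0242 0.2743] 40.15422703635322 0.016671090656023558
16 [-0.2256 -0.6709  0.9798] [-0.3207 -0.001  -0.0806] [0.6755 0.0244 0.2743] 32.25873396860452 0.016772285211655677
24 [0.3061 0.2176 2.5111] [-0.3518 -0.0399 -0.0898] [0.6754 0.0245 0.2743] 24.313947742992916 0.016859739241948904
32 [-0.4574 -0.5341  3.0697] [-0.3277  0.0085 -0.1012] [0.6754 0.0246 0.2743] 16.338343358560515 0.016753497246534254
40 [-0.4868 -0.3359  3.8976] [-0.3104  0.108  -0.1601] [0.6754 0.0247 0.2743] 8.347297540452887 0.016595785830998487
44 [ 0.9764 -0.7727  3.9484] [-0.2905  0.0878 -0.1238] [0.6755 0.0247 0.2743] 4.24979348932734 0.016539252384069236
46 [ 0.028  -1.1598  4.7441] [-0.3092 -0.0176 -0.0442] [0.6755 0.0247 0.2743] 2.1330329821189764 0.017060274562849073
47 [ 1.056  -0.79    5.0823] [-0.356   0.0438 -0.0129] [0.6755 0.0247 0.2743] 1.0957473891265685 0.01674821805875447
48 [ 1.0831 -0.7575  4.0627] [-0.3693 -0.0318 -0.0069] [0.6755 0.0247 0.2743] 0.09149730052511273 0.016400253315815176
49 [ 1.3361 -1.0505  6.1537] [-0.3405 -0.0125  0.1102] [0.6756 0.0247 0.2743] -0.8937157255384243 0.016742936718414897
50 [ 1.1667 -0.5229  5.5452] [-0.1914 -0.1181  0.1726] [0.6757 0.025  0.2743] -1.8674364637986542 0.01661915377401678
51 [1.5127 0.1632 5.8227] [-0.0953 -0.1854  0.5351] [0.6758 0.0252 0.2744] -2.8090611476665437 0.016867351353383252
16.9917
```

Run:
```python
from h import *
from rig import *
claw.let_go(); print("f",sensors.read_wrist_force(),sensors.read_opening())
robot.movel([.6757,.025,.40],None,.15)
robot.goto([.50,.06,.40],down(-11.55)); 
f=snap("w5"); P=cloud(f["d"],f["K"],f["T"]); x,y,z=np.moveaxis(P,-1,0); m=orange(f["p"])&(np.hypot(x-.675,y-.025)<.07)
b=P[m&(z>.29)]; l=P[m&(z<.28)]; print("bar",cv2.minAreaRect(b[:,:2].astype(np.float32)*1000),np.median(b[:,2]),"lid",np.median(l[:,2]))
q=P[(f["p"].max(2)<60)&(np.hypot(x-.556,y-.048)<.06)&(z>.105)&(z<.13)]; r=cv2.minAreaRect(q[:,:2].astype(np.float32)*1000)
Q=R.from_euler('z',-11.55,degrees=True).as_matrix(); L=(q-[.6753,.0247,0])@Q
print("handle local min",np.percentile(L,[0.5,99.5],axis=0)); front=L[L[:,0]<-.110]; print(front.mean(0),len(front),np.percentile(front[:,2],95))
print(sensors.read_time())
```

```text
f [-0.1651  0.4571 -0.0414] 0.08542510373779273
bar ((0.0, 0.0), (0.0, 0.0), 0.0) nan lid 0.26853472720420757
handle local min [[-0.1254 -0.0453  0.1184]
 [-0.0651  0.0446  0.1292]]
[-0.1192 -0.0001  0.1224] 1137 0.12443371933854516
19.4583
  return _methods._mean(a, axis=axis, dtype=dtype,
  ret = ret.dtype.type(ret / rcount)
```

View pics/w5.png

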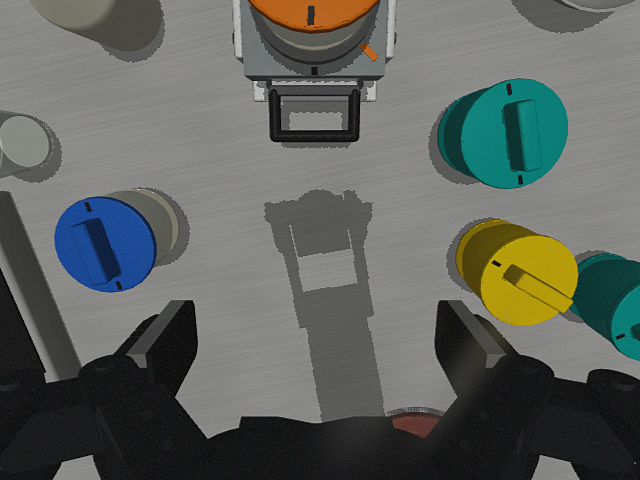

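The hopper sits at lid height 0.2685 m, with the lid's stripe at (310,15) in line with the black lock mark at (314,70). The handle bar at (314,135) is free to grasp.

Run:
```python
from h import *
from rig import *
Q=R.from_euler('z',-11.55,degrees=True).as_matrix(); A=np.array([.6753,.0247,0])
o=pull_rot(-11.55,45); z=R.from_rotvec(o).as_matrix()[:,2]
b=A+Q@[-.1197,0,.118]
p=imaging.read_camera("top"); c=imaging.calibration("top"); cv2.imwrite("pics/t2.png",p[0]); np.savez("t2.npz",p=p[0],d=p[1],K=c["camera_matrix"],T=c["pose"])
robot.goto(b-.10*z,o); print(sensors.read_ee_pos(),b-.1*z)
robot.movel(b-.03*z,o,.12); robot.movel(b+.019*z,o,.06); f=sensors.read_wrist_force(); print("at",f,sensors.read_ee_pos()-b-.019*z)
claw.clamp(60); robot.hold(.2); print("clamped",sensors.read_opening(),sensors.read_finger_force(),sensors.read_wrist_force(),sensors.read_time())
```

```text
[0.4897 0.0627 0.1904] [0.4887 0.0628 0.1887]
at [ 0.6212  0.1977 -0.1677] [0.0001 0.0001 0.0003]
clamped 0.010157100142075605 58.41746807098389 [-5.0031  0.8433  3.7395] 23.2667
```

Run:
```python
from h import *
from rig import *
Q=R.from_euler('z',-11.55,degrees=True).as_matrix(); A=np.array([.6753,.0247,0])
o=pull_rot(-11.55,45); z=R.from_rotvec(o).as_matrix()[:,2]
for d in(.01,.03,.0505):
    t=A+Q@[-.1197-d,0,.118]+.019*z
    robot.movel(t,o,.05); robot.hold(.2); print(d,Q.T@(sensors.read_ee_pos()-.019*z-A),Q.T@sensors.read_wrist_force(),sensors.read_opening(),sensors.read_finger_force())
for n in("top","scene","wrist"):
    c=imaging.calibration(n); p,dd=imaging.read_camera(n); np.savez(n+"9.npz",p=p,d=dd,K=c["camera_matrix"],T=c["pose"])
    cv2.imwrite(f"pics/{n}9.png",p)
    P=cloud(dd,c["camera_matrix"],c["pose"]); L=(P-A)@Q; h=cv2.cvtColor(p,cv2.COLOR_BGR2HSV)
    red=(cv2.inRange(h,(0,120,60),(6,255,255))|cv2.inRange(h,(172,120,60),(180,255,255)))>0
    m=red&(L[...,0]>-.14)&(L[...,0]<0.03)&(abs(L[...,1])<.05)&(L[...,2]>.08)&(L[...,2]<.14)
    print(n,m.sum(),L[m].mean(0) if m.any() else 0,np.percentile(L[m],[3,97],axis=0) if m.any() else 0)
print(sensors.read_time())
```

```text
0.01 [-0.1296 -0.      0.118 ] [ 4.4144 -0.1713 -3.2917] 0.009972753132951713 58.602261543273926
0.03 [-0.1495 -0.      0.118 ] [ 7.4437  0.2829 -4.8578] 0.009994424104925253 58.35852563381195
0.0505 [-0.17  -0.     0.118] [ 9.6026  0.0849 -6.1561] 0.009844044249972567 58.27446520328522
top 38 [-0.0664  0.0013  0.1217] [[-0.0684 -0.0362  0.1166]
 [-0.0643  0.0354  0.1267]]
scene 0 0 0
wrist 752 [-0.0681  0.0022  0.1198] [[-0.0708 -0.0392  0.1193]
 [-0.0652  0.0397  0.1204]]
25.475
```

Run:
```python
from h import *
f=np.load("wrist9.npz"); p=f["p"]; Q=R.from_euler('z',-11.55,degrees=True).as_matrix(); L=(cloud(f["d"],f["K"],f["T"])-[.6753,.0247,0])@Q
h=cv2.cvtColor(p,cv2.COLOR_BGR2HSV); m=cv2.inRange(h,(0,120,60),(6,255,255))|cv2.inRange(h,(172,120,60),(180,255,255))
v,u=np.nonzero((m>0)&(abs(L[...,0]+.068)<.01)&(abs(L[...,1])<.05)); print(u.min(),u.max(),v.min(),v.max())
for c in range(u.min()+20,u.max(),40):
    vv=v[u==c]; 
    if len(vv): print(c,vv.min(),vv.max(),[L[k,c].round(4) for k in range(vv.min()-3,vv.max()+3)])
y0,y1=max(0,v.min()-80),v.max()+120; cv2.imwrite("pics/c9.png",cv2.resize(p[y0:y1,max(0,u.min()-60):u.max()+60],None,fx=2,fy=2)[:600,:800])
```

```text
450 470 179 336
```

View pics/c9.png

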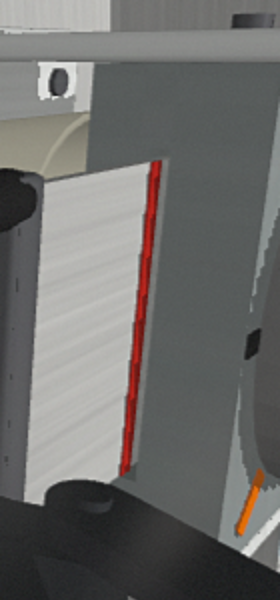

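View pics/scene9.png

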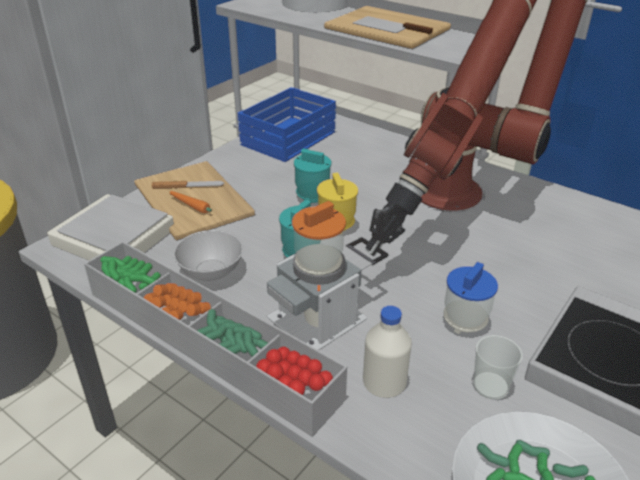

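The crop shows the full red line at about x = 125 to 160, fully out, with a thin lighter strip between it and the head. The scene view shows the hopper locked with its bar lengthwise, everything else in place, and the gripper on the handle. I'll measure that strip.

Run:
```python
from h import *
f=np.load("wrist9.npz"); p=f["p"]; Q=R.from_euler('z',-11.55,degrees=True).as_matrix(); L=(cloud(f["d"],f["K"],f["T"])-[.6753,.0247,0])@Q
for v in(200,240,280,320):
    for u in range(448,478):
        if p[v,u,2]>1.5*p[v,u,1] or p[v,max(u-7,0):u,2].astype(int).max()>1.5*p[v,max(u-7,0):u,1].max() : print(v,u,p[v,u],L[v,u]*1000)
```

```text
200 464 [ 19  23 149] [-70.6001  32.087  120.1037]
200 465 [ 28  35 176] [-68.7724  31.813  119.7776]
200 466 [ 25  38 181] [-68.4101  31.8101 120.1168]
200 467 [ 11  17 119] [-67.2667  31.6635 120.1077]
200 468 [ 37  41 108] [-64.3876  31.1988 119.3334]
200 470 [114 117 114] [-61.9422  30.8804 119.2758]
200 471 [116 118 116] [-60.7228  30.7227 119.2552]
200 472 [ 99 101  98] [-64.3303  31.4453 121.3286]
200 473 [91 92 89] [-64.3422  31.5111 121.8343]
240 460 [ 14  22 147] [-69.5486  11.5779 119.6384]
240 461 [ 27  36 175] [-68.7678  11.4534 119.8015]
240 462 [ 31  37 184] [-67.6286  11.2248 119.8063]
240 463 [ 25  29 125] [-65.9276  10.8334 119.5649]
240 464 [ 34  38 109] [-65.4206  10.7905 119.8597]
240 466 [119 120 120] [-62.0201  10.0141 119.4074]
240 467 [121 125 123] [-60.4522   9.6664 119.2497]
280 455 [52 52 96] [-70.1257  -9.8118 119.3825]
280 456 [ 23  31 152] [-69.8843  -9.7616 119.8034]
280 457 [ 24  36 182] [-70.0163  -9.5599 120.392 ]
280 458 [ 29  33 127] [-67.5069 -10.4302 119.7941]
280 459 [ 22  21 107] [-66.7293 -10.5961 119.9794]
280 460 [ 64  68 113] [-65.787  -10.828  120.0942]
280 462 [122 123 120] [-61.7494 -12.1555 119.3922]
320 452 [ 17  25 151] [-70.0884 -32.3534 119.9094]
320 453 [ 28  36 181] [-70.0086 -32.1981 120.4175]
320 454 [ 23  27 122] [-68.5682 -32.7589 120.3144]
320 455 [  2  12 103] [-66.0737 -33.8707 119.7483]
```

Run:
```python
from rig import *
print(sensors.read_time(),sensors.read_opening()); print(robot.finish_job())
```

```text
25.475 0.009873761297912065
the job is handed in; nothing more can be done
None
```

I set the orange hopper in the collar and turned it clockwise to its stop. The shutter is held about 50 mm out, with the red line just clear of the head. I handed the job in at 25.5 s, and nothing else was moved.

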